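# Bearing cap held bore-up for greasing

## Robot

A 6-joint arm with a two-finger parallel gripper is mounted at the origin on the work surface. World frame = base frame: x ahead of the robot, y to its left, z up, the work surface at z = 0. Lengths are in m, angles in rad, forces in N, time in s.
With the tool pointing down it reaches from about 0.3 to 0.775 m from the base axis. Payload 14.6 kg.
Tool frame: the origin (TCP) lies between the finger pads; the fingertips stand 19 mm ahead of it and the grasp point (between the pads) is the TCP; z points along the fingers, y is the direction in which the jaws open and shut (so a half turn about z gives the same grasp; the last joint's range is limited). The gripper opens to 94 mm and grips with 3 to 60 N. Pads are 16 mm wide; open, the fingers measure 119 mm over their backs; the gripper's body (75 mm by 177 mm) begins 78 mm behind the grasp point.
Start: joints at [-1.288, 0.3, 1.521, -0, 1.321, -0.067], TCP at [0.188, -0.517, 0.19] pointing down, gripper open.
Joint ranges: [-3.03, 3.03], [-0.79, 2.21], [0.23, 2.52], [-1.04, 4.18], [0, 3.07], [-2.55, 2.55]. Speed limits (rad/s): [2.22, 2.22, 2.57, 3.14, 3.14, 3.14].

## Interface

Orientations are given as [roll, pitch, yaw] about the fixed x, y, z axes, in that order (R = Rz(yaw) Ry(pitch) Rx(roll)).
In Python, from station import telemetry, vision, ctrl gives the robot as it stands. The module is installed in compiled form; this text tells all that it offers.
- The arm moves only by the shell command python3 -m creep 'ROWS' [FORCE]. ROWS is JSON, a list of rows, each a list of 3 entries, a list of its own where there are three numbers: the shift along the tool's x, y, z in units of 50 mm (1.0 is 50 mm), then the turn about the tool's z in units of 8 degrees (1.0 is 8 degrees), then the opening, from 0 (shut) to 1 (fully open). In form: [[[tx, ty, tz], twist, gripper], ...]. A call has 1 to 12 rows; each row is the pose to reach, as a shift and turn from the pose commanded when the call began, along the tool's axes at that moment; what a row does not reach only later rows make up. A row lasts 1/10 s, in which the tool goes at most 50 mm and 8.59 degrees, less where a joint would pass 70% of its speed; a pose out of reach is approached as far as the arm can. A call with a gripper value outside its range is refused whole. The fingers move at their own pace and stop on an object; FORCE is the grip in N (left out, the last holds). Time passes only in rows, so rows that repeat a pose let the fingers close. It gives the time, the measured TCP pose, the force and the opening at its end, in the units of the state.
- telemetry.get_obs(): the state, without advancing time (a new reading comes with each control period).
- vision.camera(name): name is "scene" or "side" or "wrist"; returns a dict with "img" (420x560x3 uint8, red, green, blue), "depth" (420x560 float32, m along the optical axis (not along the pixel's ray), 0 where there is no reading), "vertical_fov" (degrees; the focal length in pixels is half the picture's height over the tangent of half this angle, whatever the lens; pixels are square), "cx", "cy" (the principal point, pixels), "dist" ([k1, k2, p1, p2, k3] as OpenCV has them; the pictures are not rectified), "extrinsics" (4x4, takes a point from camera to world coordinates); the wrist camera has in their place "hand_eye" (4x4, takes a point from camera to tool coordinates, whose origin is the TCP and whose axes are the flange's). Camera axes: x right, y down, z forward; pixel columns grow to the right and rows downward; lengths in m; the calibration is good to about 2 mm. A picture is of the moment at which its call begins: read the wrist's pose just before it.
- ctrl.hand_in(): hands the job in, once; it reports no verdict.
The state is a dict: "time_s": time; "qpos": joint angles; "joint_vel": joint speeds; "tau": joint torques, N m; "ee_pos": TCP position; "eef_rot": TCP orientation; "force": force on the tool from outside, world axes, zero at the start; "moment": the same for the moment, N m; "grip_width": finger opening in m.
Only numpy, scipy, OpenCV 4.12 (cv2) and the standard library are available. Lean on these libraries where they do the work, as an engineer would, in place of code of your own. Each camera call takes 0.05 s, during which the arm holds its last target.

## Task

The sample grinder is open for service and I need its aluminium bearing cap held ready for greasing. Pick up the cap, find the end that has the blind bore, turn the cap so the bore faces straight up, and keep holding it still in the gripper over the middle of the empty blue tray, some 10 to 20 cm above the table. Finish while holding it there; leave the tray, bowl, bearing, brush and spoon where they are.

Things in the scene. Friction and masses are not known exactly. Their poses are not given: they have to be found in the camera images.
- cap: Aluminium cylinder, 48 mm diameter, 44 mm long, about 0.17 kg, loose. Lies on its side at first, pointing any way. Both ends look alike from above; one is closed with a 6 mm dark centre mark, the other has a blind bore, 26 mm wide, 30 mm deep, black bottom. Origin: middle of the cylinder (24 mm above the table at the start); x: along the cylinder, out of the bore end; z up at the start.
- cap_bore (a point): Centre of the bore's mouth on the cap, 22 mm from the cap's middle along the cap's x axis. Same axes as the cap.
- tray: Empty blue fluted plastic sample tray, loose, 0.09 kg: round, 104 mm wide at the foot, 172 mm at the rim, 30 mm high, wall 3 mm. Origin: centre of its underside; z up. The cap is held over its middle.
- bowl: White ceramic cupping bowl, 96 mm diameter, 62 mm high, empty, loose. Leave alone. Origin: centre of its underside; z up.
- bearing: Ball bearing lying flat, steel ring with black seal, 47 mm outside diameter, 14 mm high, loose. Leave alone. Origin: centre of its underside; z up.
- brush: Grinder brush with wooden handle and aluminium ferrule, 170 mm long, 42 mm wide, 20 mm high, lying on the table, loose. Leave alone. Origin: middle of its length, on its underside; x points to the bristles.
- spoon: Steel cupping spoon, 160 mm long, 47 mm wide at its bowl, 13 mm high, lying on the table, loose. Leave alone. Origin: about the middle of its length, on its underside; x points to its bowl.
Not all that is in view belongs to the job. There is more than one size of the cap; the job needs the smallest.

How it is judged:
By the outcome, as a careful person would: the job done as asked, in the order asked, and still so for the second after the job is handed in, while the arm keeps its last pose, push and grip.
It also fails if it takes over 72 s, if anything falls off the work surface, if the arm or the gripper's body presses on something with over 40 N, if the wrist force passes 120 N, or if a joint passes its speed limit or range.

## Working session

There is one attempt and no reset: what is moved stays moved. The work goes in short steps, Python scripts to look and compute and a shell command to move; the robot and the scene stay as the last step left them, time stands still between calls to the robot, and variables do not carry over. Pictures are saved under pics/ and viewed, and the job is handed in when it is done.

```bash
mkdir -p pics
cat > h.py <<'E'
import numpy as np,cv2
from station import telemetry,vision,ctrl
from scipy.spatial.transform import Rotation as R
def grab(n,save=None):
    o=telemetry.get_obs(); c=vision.camera(n)
    if 'extrinsics' in c: T=np.array(c['extrinsics'])
    else:
        W=np.eye(4);W[:3,:3]=R.from_euler('xyz',o['eef_rot']).as_matrix();W[:3,3]=o['ee_pos'];T=W@np.array(c['hand_eye'])
    c['T']=T;f=210/np.tan(np.radians(c['vertical_fov'])/2);c['K']=np.array([[f,0,c['cx']],[0,f,c['cy']],[0,0,1]])
    c['o']=o
    if save: cv2.imwrite('pics/'+save,c['img'][:,:,::-1])
    return c
def rays(c,uv):
    p=cv2.undistortPoints(np.array(uv,float).reshape(-1,1,2),c['K'],np.array(c['dist'],float))[:,0]
    return np.c_[p,np.ones(len(p))]
def plane(c,uv,z):
    d=rays(c,uv)@c['T'][:3,:3].T;o=c['T'][:3,3]
    return o+d*((z-o[2])/d[:,2])[:,None]
def deproj(c,uv):
    r=rays(c,uv);z=np.array([c['depth'][int(v),int(u)] for u,v in uv])
    return (r*z[:,None])@c['T'][:3,:3].T+c['T'][:3,3]
E
python3 - <<'E'
from h import *
for n in ['scene','side','wrist']:
    c=grab(n,n+'0.png');print(n,c['T'].round(3).tolist(),c['K'][0,0],c['dist'])
o=c['o'];print(o)
E
```

```text
scene [[0.792, 0.42, -0.443, 1.119], [0.61, -0.528, 0.591, -0.712], [0.014, -0.738, -0.674, 0.873], [0.0, 0.0, 0.0, 1.0]] 519.2132581992715 [-0.15759425  0.          0.          0.          0.        ]
side [[-0.994, -0.086, 0.062, 0.523], [-0.105, 0.732, -0.673, 0.624], [0.012, -0.676, -0.737, 0.741], [0.0, 0.0, 0.0, 1.0]] 417.6158448762136 [-0.00418765  0.          0.          0.          0.        ]
wrist [[0.343, -0.915, -0.214, 0.25], [-0.939, -0.334, -0.075, -0.494], [-0.003, 0.227, -0.974, 0.385], [0.0, 0.0, 0.0, 1.0]] 291.9574555675867 [-0.0401527  0.         0.         0.         0.       ]
{'time_s': 0.1, 'qpos': array([-1.28757287e+00,  3.00386317e-01,  1.52144856e+00, -2.80755785e-05,
        1.32068612e+00, -6.66008640e-02]), 'joint_vel': array([-4.61675998e-04, -1.76676283e-03, -2.91426855e-03, -6.63622077e-04,
        3.69991350e-04, -9.66159958e-05]), 'tau': array([-1.60648860e-04, -5.32641327e+01, -3.53287303e+01,  7.08532822e-02,
        2.34265690e-02, -5.53447967e-05]), 'ee_pos': array([ 0.18843158, -0.51648268,  0.1891889 ]), 'eef_rot': array([-3.14066455e+00, -3.46481085e-05,  3.49831271e-01]), 'force': array([0.07434936, 0.45603051, 0.54643258]), 'moment': array([-0.02713468, -0.00778191, -0.00560555]), 'grip_width': 0.09405825059451343}
```

View pics/scene0.png

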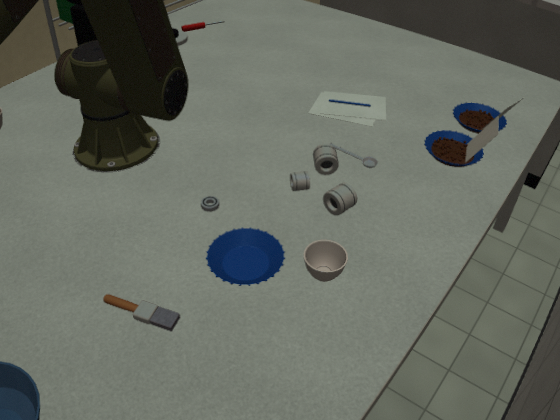

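View pics/side0.png

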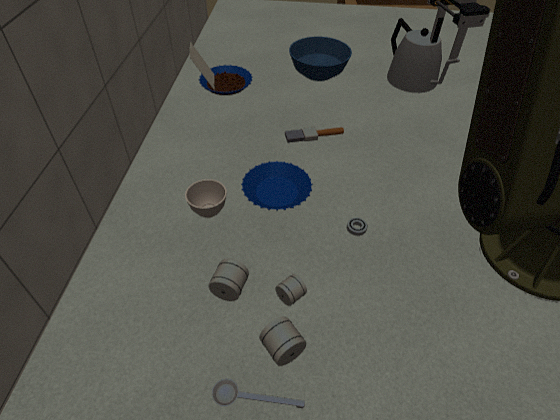

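View pics/wrist0.png

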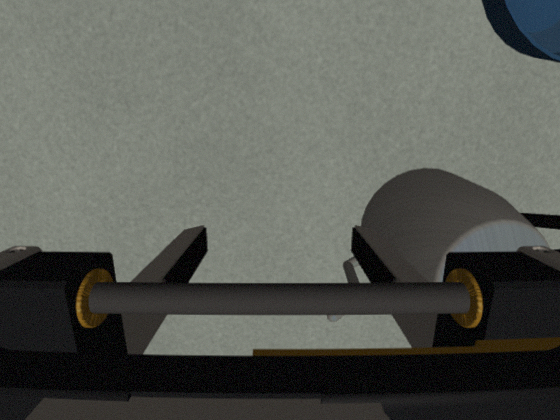

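```bash
python3 - <<'E'
import cv2,numpy as np
a=cv2.imread('pics/scene0.png')[140:220,255:365];b=cv2.imread('pics/side0.png')[250:370,200:330]
a=cv2.resize(a,(495,360),interpolation=3);b=cv2.resize(b,(300*130//120,300),interpolation=3)
b=cv2.resize(b,(300,360)) if 0 else cv2.resize(b,(300,277))
o=np.zeros((360,800,3),np.uint8);o[:,:495]=a;o[:277,500:]=b;cv2.imwrite('pics/crop1.png',np.clip(o*1.5,0,255).astype(np.uint8))
E
python3 - <<'E'
from h import *
S=grab('scene');D=grab('side')
for n,c,uv in [('scene',S,[(300,181)]),('side',D,[(291,290)])]:
    print(n,plane(c,uv,0.024).round(4),deproj(c,uv).round(4), 'others')
for nm,c,uv in [('tray s',S,(246,255)),('bear',S,(210,203)),('spoon',S,(350,155)),('capA',S,(326,158)),('capB',S,(340,199)),('bowl',S,(325,262)),('tray d',D,(277,187))]:
    print(nm,deproj(c,[uv]).round(3),plane(c,[uv],0.02).round(3))
E
```

```text
scene [[0.5406 0.1707 0.024 ]] [[0.5498 0.1567 0.0375]] others
side [[0.5367 0.1756 0.024 ]] [[0.5362 0.189  0.0455]] others
tray s [[ 0.587 -0.105  0.005]] [[ 0.596 -0.115  0.02 ]]
bear [[ 0.395 -0.018 -0.001]] [[ 0.413 -0.035  0.02 ]]
spoon [[0.568 0.38  0.002]] [[0.58  0.357 0.02 ]]
capA [[0.56  0.259 0.056]] [[0.535 0.303 0.02 ]]
capB [[0.678 0.143 0.055]] [[0.659 0.179 0.02 ]]
bowl [[ 0.743 -0.016  0.012]] [[ 0.747 -0.023  0.02 ]]
tray d [[ 0.598 -0.133  0.005]] [[ 0.596 -0.118  0.02 ]]
```

View pics/crop1.png

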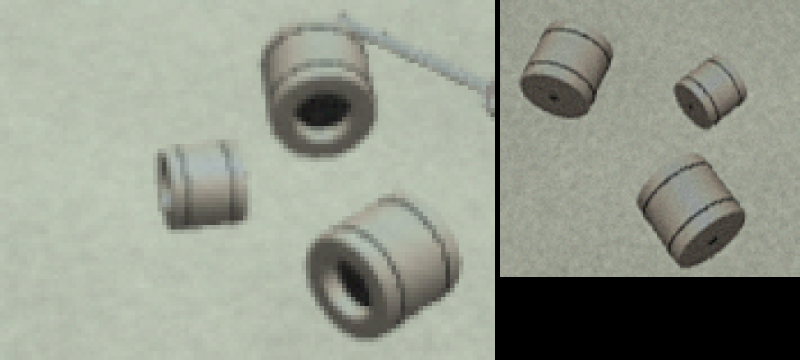

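Run:
```python
from h import *
S=grab('scene')
p=plane(S,[(291.5,183),(308.5,180.5)],0.024);d=p[0]-p[1];print(p.round(3),np.degrees(np.arctan2(d[1],d[0])),np.hypot(*d[:2]))
o=S['o'];W=R.from_euler('xyz',o['eef_rot']).as_matrix()
print(o['eef_rot'],(W.T@(np.array([.5,.13,.3])-o['ee_pos'])/.05).round(2))
```

```text
[[0.528 0.15  0.024]
 [0.557 0.186 0.024]] -128.38886846459064 0.04603506860924948
[-3.14102754e+00 -4.02238252e-05  3.49722695e-01] [ 10.29 -10.01  -2.21]
```

```bash
python3 -m creep '[[[0,0,-1],0,1],[[0.3,-0.3,-1.8],0,1],[[1,-1,-1.8],-0.4,1],[[1.7,-1.7,-1.8],-0.8,1],[[2.4,-2.4,-1.8],-1.2,1],[[3.1,-3.1,-1.8],-1.6,1],[[3.8,-3.8,-1.8],-2,1],[[4.5,-4.5,-1.8],-2.4,1],[[5.2,-5.2,-1.8],-2.8,1],[[5.9,-5.9,-1.8],-3.2,1],[[6.6,-6.6,-1.8],-3.6,1],[[7.2,-7.2,-1.8],-4,1]]'
python3 - <<'E'
from h import *
o=telemetry.get_obs();W=R.from_euler('xyz',o['eef_rot']).as_matrix()
print(o['eef_rot'],o['qpos'],(W.T@(np.array([.48,.1,.28])-o['ee_pos'])/.05).round(2))
E
```

```text
time_s: 1.5
ee_pos: [0.4037, -0.0528, 0.2799]
eef_rot: [3.141, -0.0, 0.911]
force: [1.0, -0.8, 0.9]
grip_width: 0.094
[ 3.14097733e+00 -3.82786085e-04  9.11277779e-01] [-2.20072932e-01 -8.80895904e-02  1.74091704e+00  8.49256463e-05
  1.48804549e+00  4.39438745e-01] [ 3.35 -0.67 -0.  ]
```

```bash
python3 -m creep '[[[0.8,-0.2,0],0,1],[[1.6,-0.4,0],0,1],[[2.4,-0.5,0],0,1],[[3.0,-0.6,0],0,1],[[3.3,-0.7,0],0,1],[[3.3,-0.7,0],0,1],[[3.3,-0.7,0],0,1]]'
python3 - <<'E'
from h import *
c=grab('wrist','w1.png')
E
```

```text
time_s: 2.2
ee_pos: [0.4769, 0.0958, 0.2797]
eef_rot: [3.142, 0.0, 0.908]
force: [0.8, 0.3, 0.2]
grip_width: 0.094
```

View pics/w1.png

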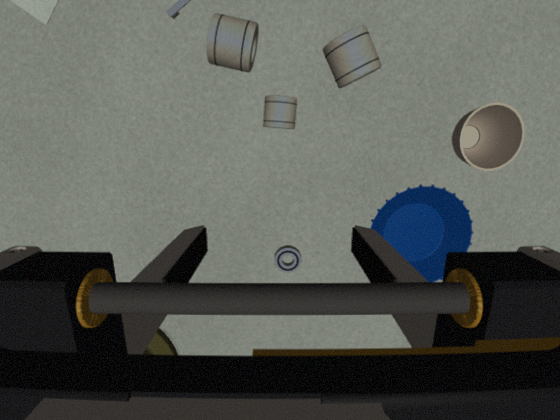

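```bash
cat >> h.py <<'E'
def cloud(c,u0,v0,u1,v1):
    vv,uu=np.mgrid[v0:v1,u0:u1];uv=np.c_[uu.ravel(),vv.ravel()].astype(float)
    return uv,deproj(c,uv)
E
python3 - <<'E'
from h import *
c=grab('wrist');
uv,P=cloud(c,245,80,320,150)
m=P[:,2]>0.030;Q=P[m];print(m.sum(),P[:,2].max(),Q.min(0).round(4),Q.max(0).round(4))
r=cv2.minAreaRect(Q[:,:2].astype(np.float32));print(r);b=cv2.boxPoints(r);print(b.round(4))
print(c['o']['eef_rot'],c['o']['ee_pos'])
S=grab('scene');uv,P=cloud(S,275,160,325,205);m=P[:,2]>.030;print(P[:,2].max(),cv2.minAreaRect(P[m][:,:2].astype(np.float32)))
D=grab('side');uv,P=cloud(D,265,268,318,312);m=P[:,2]>.030;print(P[:,2].max(),cv2.minAreaRect(P[m][:,:2].astype(np.float32)))
a=cv2.resize(c['img'][80:150,245:320,::-1],(600,560),interpolation=3);cv2.imwrite('pics/crop2.png',np.clip(a*1.6,0,255).astype(np.uint8))
E
```

```text
1012 0.4755349651815422 [0.5077 0.1448 0.0302] [0.5676 0.2034 0.4755]
((0.533183753490448, 0.16999998688697815), (0.05589606240391731, 0.04652206599712372), 48.0279541015625)
[[0.4972 0.1648]
 [0.5318 0.1337]
 [0.5692 0.1752]
 [0.5346 0.2063]]
[3.14135208e+00 2.65256728e-05 9.07541231e-01] [0.47686513 0.09553354 0.27980162]
0.8725802470598292 ((0.8243696093559265, -0.22697797417640686), (0.08898024260997772, 1.1348026990890503), 33.47809600830078)
0.7408955408114085 ((0.5441953539848328, 0.3858107626438141), (0.4743058681488037, 0.0594060905277729), 88.04683685302734)
```

View pics/crop2.png

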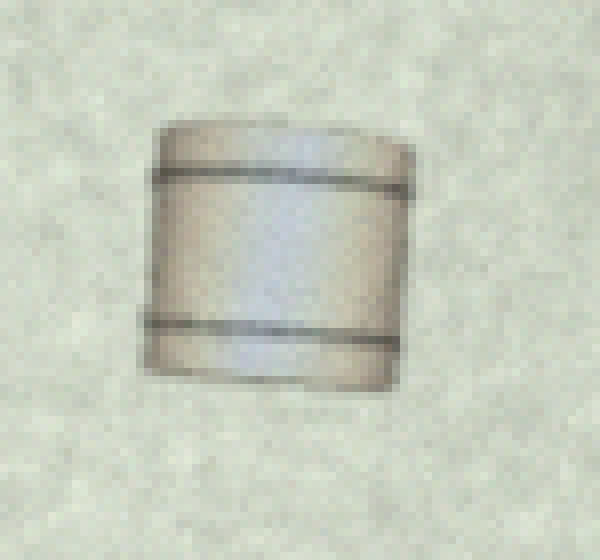

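Run:
```python
from h import *
c=grab('wrist');o=c['o']
f=lambda q:[(245+x/8-.5,80+y/8-.5) for x,y in q]
print(c['T'][:3,3].round(3))
E=plane(c,f([(288,125),(272,385)]),.048);M=plane(c,f([(155,250),(405,265)]),.024)
print(E.round(4),np.hypot(*(E[0]-E[1])[:2]),np.degrees(np.arctan2(*(E[0]-E[1])[1::-1])));print(M.round(4),np.hypot(*(M[0]-M[1])[:2]))
print(E.mean(0).round(4),M.mean(0).round(4))
for n,b in [('scene',(280,165,320,200)),('side',(268,270,315,310)),('wrist',(250,85,310,140))]:
    s=grab(n);uv,P=cloud(s,*b);ok=(P[:,2]>.03)&(P[:,2]<.06);r=cv2.minAreaRect(P[ok][:,:2].astype(np.float32));print(n,ok.sum(),r,P[ok][:,2].max())
```

```text
[0.517 0.147 0.476]
[[0.5527 0.1901 0.048 ]
 [0.5233 0.1571 0.048 ]] 0.044168201066073436 48.33913111638506
[[0.5216 0.1903 0.024 ]
 [0.5566 0.1596 0.024 ]] 0.046513589184027884
[0.538  0.1736 0.048 ] [0.5391 0.175  0.024 ]
scene 226 ((0.5487608909606934, 0.19419634342193604), (0.10772520303726196, 0.052616387605667114), 72.91790771484375) 0.05032621935846171
side 505 ((0.537486732006073, 0.17386150360107422), (0.04528423026204109, 0.046611979603767395), 47.949623107910156) 0.051288220663036066
wrist 980 ((0.5373350381851196, 0.1746387481689453), (0.04330398514866829, 0.04649672284722328), 48.13517761230469) 0.05013266062905314
```

```bash
cat >> h.py <<'E'
def shift(t):
    o=telemetry.get_obs();W=R.from_euler('xyz',o['eef_rot']).as_matrix();print('yaw',np.degrees(o['eef_rot'][2]),'shift',(W.T@(np.array(t)-o['ee_pos'])/.05).round(3))
E
python3 - <<'E'
from h import *
shift([.530,.1653,.024])
for n in ['scene','side','wrist']:
    s=grab(n);h=cv2.cvtColor(s['img'],cv2.COLOR_RGB2HSV);m=((h[...,0]>105)&(h[...,0]<130)&(h[...,1]>150)).astype(np.uint8)
    k,l,st,ce=cv2.connectedComponentsWithStats(m)
    for i in range(1,k):
        if st[i,4]>600:
            vv,uu=np.where(l==i);P=deproj(s,np.c_[uu,vv]);ok=(P[:,2]>.022)&(P[:,2]<.04)
            if ok.sum()>30: (ctr,r)=cv2.minEnclosingCircle(P[ok][:,:2].astype(np.float32));print(n,st[i],ctr,r)
E
```

```text
yaw 52.00669194457457 shift [ 1.74  -0.019  5.116]
scene [ 206  229   78   56 3333] (0.5988913178443909, -0.1219988465309143) 0.08766542375087738
side [ 242  162   70   48 2510] (0.5979640483856201, -0.11841962486505508) 0.08667362481355667
wrist [ 371  186  101   97 5875] (0.5990965366363525, -0.11847348511219025) 0.086733378469944
```

```bash
python3 -m creep '[[[0.6,0,0.8],0.2,1],[[1.2,0,1.6],0.47,1],[[1.74,-0.02,2.4],0.47,1],[[1.74,-0.02,3.2],0.47,1],[[1.74,-0.02,4.0],0.47,1],[[1.74,-0.02,4.5],0.47,1],[[1.74,-0.02,4.9],0.47,1],[[1.74,-0.02,5.1],0.47,1],[[1.74,-0.02,5.1],0.47,1]]'
python3 - <<'E'
from h import *
shift([.530,.1653,.024]);grab('wrist','w2.png')
E
```

```text
time_s: 3.65
ee_pos: [0.5294, 0.1656, 0.0237]
eef_rot: [-3.14, 0.002, 0.843]
force: [-0.1, 0.1, 0.3]
grip_width: 0.094
yaw 48.28288955779186 shift [ 0.004  0.013 -0.006]
```

View pics/w2.png

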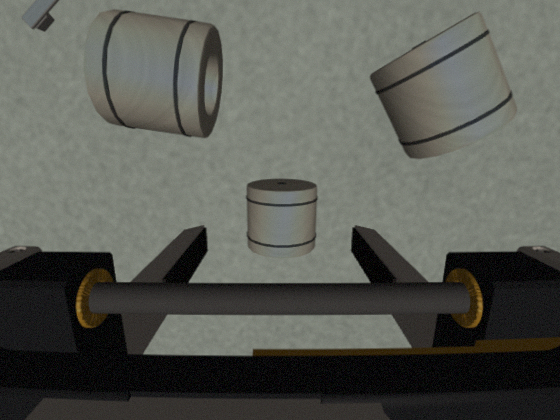

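```bash
python3 -m creep '[[[0,0,0],0,0.7],[[0,0,0],0,0.5],[[0,0,0],0,0.4],[[0,0,0],0,0.3],[[0,0,0],0,0.3],[[0,0,0],0,0.3],[[0,0,0],0,0.3],[[0,0,0],0,0.3],[[0,0,0],0,0.3]]' 30
python3 - <<'E'
from h import *
print(telemetry.get_obs()['grip_width']);grab('wrist','w3.png')
E
```

```text
time_s: 4.6
ee_pos: [0.5305, 0.1656, 0.0254]
eef_rot: [3.14, -0.001, 0.843]
force: [-1.4, -2.5, 10.9]
grip_width: 0.0292
0.02916997666443994
```

View pics/w3.png

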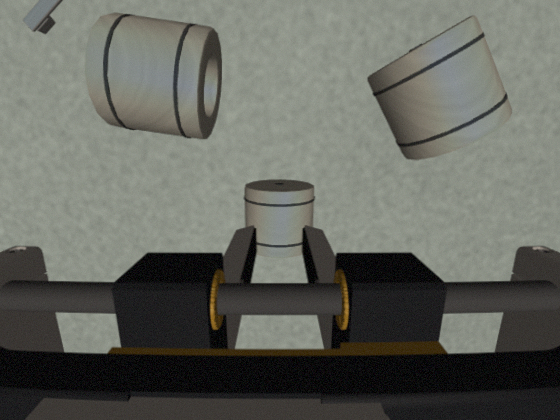

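Run:
```python
from h import *
c=grab('wrist');o=c['o'];print(o['grip_width'],o['force'])
W=R.from_euler('xyz',o['eef_rot']).as_matrix()
for t in ([0,0,0],[0,.0146,.019],[0.008,.0146,.019],[-.008,.0146,.019],[.008,.047,.019]):
    w=np.array(o['ee_pos'])+W@t;q=np.linalg.inv(c['T'])@np.r_[w,1]
    print(t,w.round(4),cv2.projectPoints(q[:3].reshape(1,1,3),np.zeros(3),np.zeros(3),c['K'],np.array(c['dist']))[0].ravel().round(1))
uv,P=cloud(c,250,180,310,255)
print(P[::300].round(3))
ok=(P[:,2]>.03)&(P[:,2]<.06);print(P[ok].min(0),P[ok].max(0),cv2.minAreaRect(P[ok][:,:2].astype(np.float32)))
S=grab('side');cv2.imwrite('pics/sd1.png',np.clip(cv2.resize(S['img'][240:340,230:350,::-1],(720,600),interpolation=3)*1.5,0,255).astype(np.uint8))
S=grab('scene');cv2.imwrite('pics/sc1.png',np.clip(cv2.resize(S['img'][120:220,240:360,::-1],(720,600),interpolation=3)*1.5,0,255).astype(np.uint8))
```

```text
0.02840433341095889 [-1.09113066 -2.40205182  8.22677288]
[0, 0, 0] [0.5306 0.1656 0.0255] [279.9 231. ]
[0, 0.0146, 0.019] [0.5415 0.1559 0.0065] [298.9 223.2]
[0.008, 0.0146, 0.019] [0.5468 0.1619 0.0065] [299.  213.1]
[-0.008, 0.0146, 0.019] [0.5362 0.1499 0.0065] [298.7 233.1]
[0.008, 0.047, 0.019] [0.571  0.1403 0.0066] [341.5 213.1]
[[0.535 0.205 0.001]
 [0.538 0.204 0.031]
 [0.538 0.202 0.04 ]
 [0.536 0.2   0.041]
 [0.533 0.197 0.039]
 [0.531 0.195 0.04 ]
 [0.529 0.193 0.04 ]
 [0.526 0.19  0.039]
 [0.524 0.188 0.04 ]
 [0.522 0.185 0.039]
 [0.523 0.185 0.052]
 [0.524 0.184 0.062]
 [0.524 0.183 0.068]
 [0.524 0.182 0.073]
 [0.524 0.182 0.08 ]]
[0.51230897 0.14847356 0.030193  ] [0.56688496 0.20387115 0.05996131] ((0.5380016565322876, 0.17441001534461975), (0.044133976101875305, 0.03904043510556221), 48.159908294677734)
```

View pics/sd1.png

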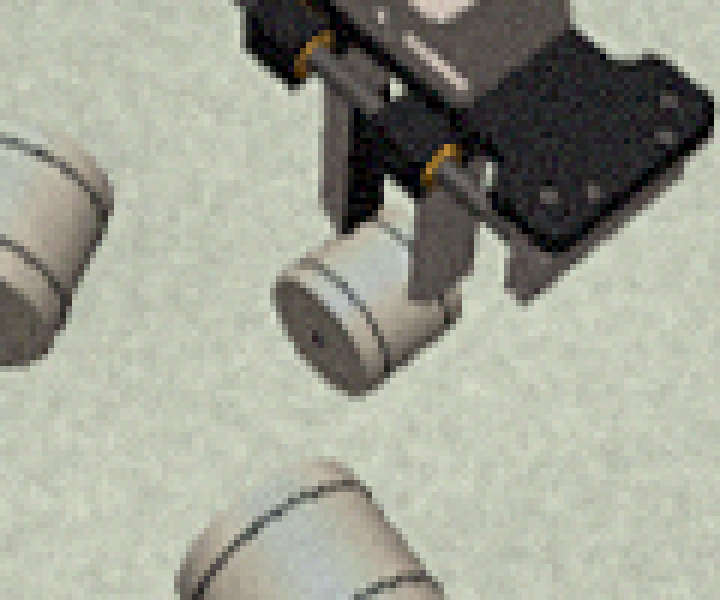

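View pics/sc1.png

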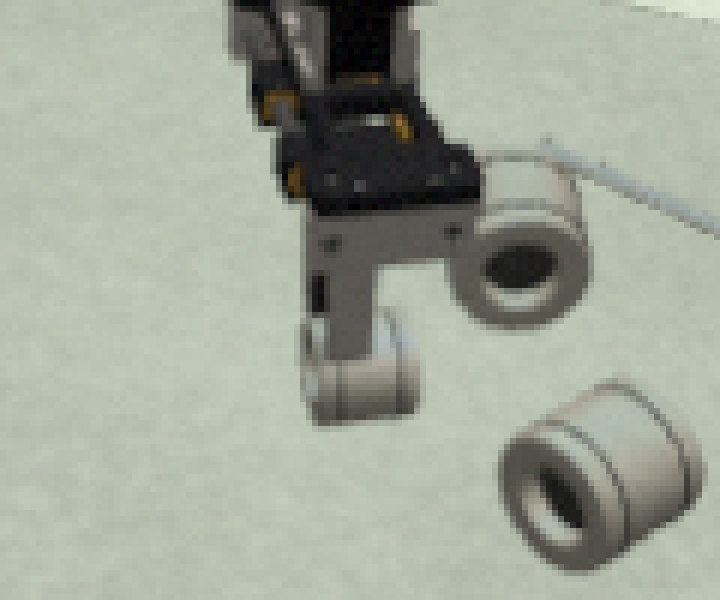

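Run:
```python
from h import *
S=grab('scene')
for uv in [(298,179),(298,178),(299,177),(299,174),(300,184),(299,182),(299,165)]: print(uv,deproj(S,[uv]).round(4))
D=grab('side')
for x,y in [(425,285),(430,270),(440,240),(350,215),(345,180),(380,320)]:
    uv=(230+x/6,240+y/6);print('side',uv,deproj(D,[uv]).round(4))
c=grab('wrist');
for uv in [(322,240),(315,232),(320,250),(240,240),(280,210),(280,240)]: print('w',uv,deproj(c,[uv]).round(4))
print(c['hand_eye']);print(c['o']['qpos'],c['o']['tau'],c['o']['force'],c['o']['ee_pos'])
```

```text
(298, 179) [[0.5484 0.1491 0.0481]]
(298, 178) [[0.5509 0.1449 0.0553]]
(299, 177) [[0.5519 0.1477 0.0572]]
(299, 174) [[0.5485 0.1521 0.0624]]
(300, 184) [[0.5525 0.1534 0.0311]]
(299, 182) [[0.5469 0.1566 0.0328]]
(299, 165) [[0.5494 0.1483 0.0936]]
side (300.8333333333333, 287.5) [[0.5178 0.1882 0.0563]]
side (301.6666666666667, 285.0) [[0.5167 0.1883 0.0655]]
side (303.3333333333333, 280.0) [[0.5145 0.1884 0.0831]]
side (288.3333333333333, 275.8333333333333) [[0.5441 0.1619 0.0525]]
side (287.5, 270.0) [[0.5463 0.1614 0.0714]]
side (293.3333333333333, 293.3333333333333) [[0.5312 0.1922 0.0395]]
w (322, 240) [[0.554  0.1571 0.069 ]]
w (315, 232) [[0.5525 0.1591 0.0567]]
w (320, 250) [[0.5517 0.1593 0.0838]]
w (240, 240) [[0.5206 0.1875 0.0703]]
w (280, 210) [[0.5445 0.1813 0.048 ]]
w (280, 240) [[0.5317 0.1669 0.0486]]
[[ 2.97815503e-05 -9.74140462e-01 -2.25943265e-01  6.52375320e-02]
 [ 9.99999161e-01  3.21680907e-04 -1.25509766e-03 -4.18573349e-04]
 [ 1.29532305e-03 -2.25943038e-01  9.74139654e-01 -1.95735815e-01]
 [ 0.00000000e+00  0.00000000e+00  0.00000000e+00  1.00000000e+00]]
[ 2.36884501e-01  5.00846033e-01  1.65496627e+00 -2.99921355e-04
  9.84154780e-01  9.65294305e-01] [ 9.21485256e-01 -5.34087789e+01 -2.69747651e+01  4.05368228e-01
 -5.43891583e-01 -3.47767118e-02] [-1.43249421 -2.2664069  10.1851778 ] [0.53058796 0.16567089 0.02565007]
```

```bash
python3 -m creep '[[[0,0,0],0,0.5],[[0,0,0],0,0.7],[[0,0,0],0,1],[[0,0,0],0,1],[[0,0,0],0,1],[[0,0,0],0,1],[[0,0,0],0,1]]'
python3 - <<'E'
from h import *
c=grab('wrist','w4.png');o=c['o'];print(o['grip_width'],o['force'],o['ee_pos'],o['eef_rot'])
W=R.from_euler('xyz',o['eef_rot']).as_matrix()
for z in (.019,0,-.019,-.03):
  for x in (-.008,.008):
    w=np.array(o['ee_pos'])+W@[x,.047,z];q=np.linalg.inv(c['T'])@np.r_[w,1]
    print(x,z,cv2.projectPoints(q[:3].reshape(1,1,3),np.zeros(3),np.zeros(3),c['K'],np.array(c['dist']))[0].ravel().round(1))
for uv in [(356,232),(358,240),(365,250),(200,232),(372,260)]:print(deproj(c,[uv]).round(4))
ok=0
uv,P=cloud(c,235,170,330,265);ok=(P[:,2]>.03)&(P[:,2]<.06);print(cv2.minAreaRect(P[ok][:,:2].astype(np.float32)))
cv2.imwrite('pics/w4c.png',np.clip(cv2.resize(c['img'][160:300,180:380,::-1],(800,560),interpolation=3)*1.5,0,255).astype(np.uint8))
S=grab('side');cv2.imwrite('pics/sd2.png',np.clip(cv2.resize(S['img'][240:340,230:350,::-1],(720,600),interpolation=3)*1.5,0,255).astype(np.uint8))
E
```

```text
time_s: 5.65
ee_pos: [0.5299, 0.1657, 0.0246]
eef_rot: [-3.142, 0.0, 0.843]
force: [-0.4, -0.4, -0.6]
grip_width: 0.0813
0.08134513046392126 [-0.40598821 -0.39244669 -0.55806594] [0.52988349 0.16574982 0.02459526] [-3.14151963e+00  1.00922556e-04  8.42744077e-01]
-0.008 0.019 [340.5 233.1]
0.008 0.019 [341.5 213.1]
-0.008 0 [345.9 241.7]
0.008 0 [347.1 220.1]
-0.008 -0.019 [352.4 252. ]
0.008 -0.019 [353.9 228.5]
-0.008 -0.03 [356.7 259. ]
0.008 -0.03 [358.4 234.2]
[[0.5701 0.1429 0.0556]]
[[0.5682 0.1441 0.0683]]
[[0.5681 0.1445 0.0834]]
[[0.5008 0.2046 0.0557]]
[[0.5679 0.1442 0.0947]]
((0.5378668308258057, 0.17426800727844238), (0.04437217116355896, 0.0462493970990181), 48.31804275512695)
```

View pics/w4c.png

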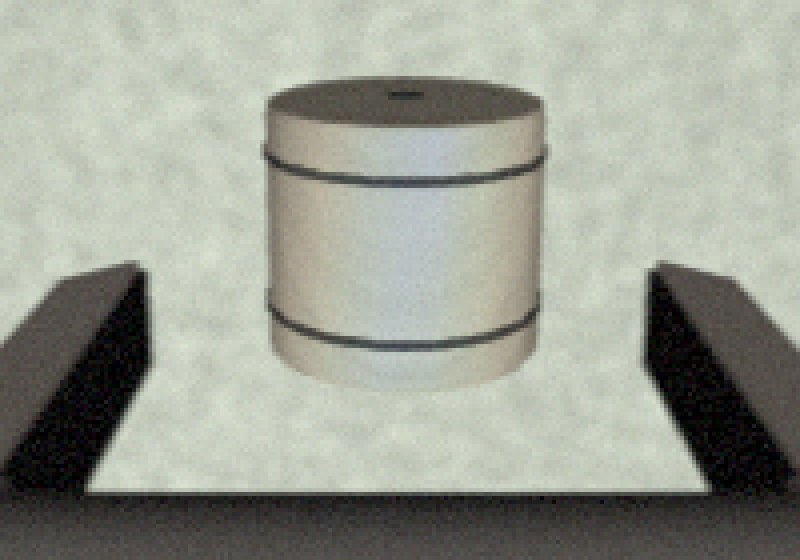

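View pics/sd2.png

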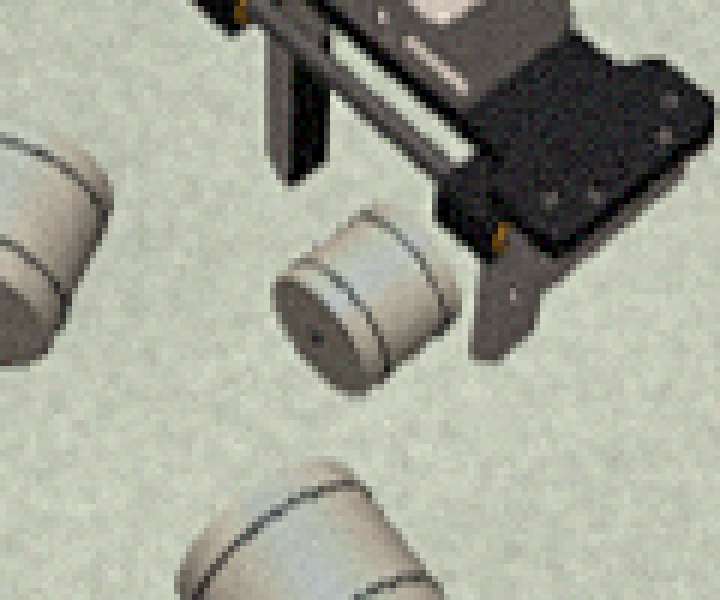

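```bash
python3 -m creep '[[[0,0,0.2],0,1],[[0,0,0.4],0,1],[[0,0,0.55],0,1],[[0,0,0.65],0,1],[[0,0,0.7],0,1],[[0,0,0.7],0,1]]'
python3 - <<'E'
from h import *
c=grab('wrist','w5.png');S=grab('scene');cv2.imwrite('pics/sc2.png',np.clip(cv2.resize(S['img'][120:220,240:360,::-1],(720,600),interpolation=3)*1.5,0,255).astype(np.uint8))
E
```

```text
time_s: 6.35
ee_pos: [0.5298, 0.1657, -0.0107]
eef_rot: [-3.141, 0.0, 0.843]
force: [-0.0, 0.6, -0.0]
grip_width: 0.094
```

View pics/sc2.png

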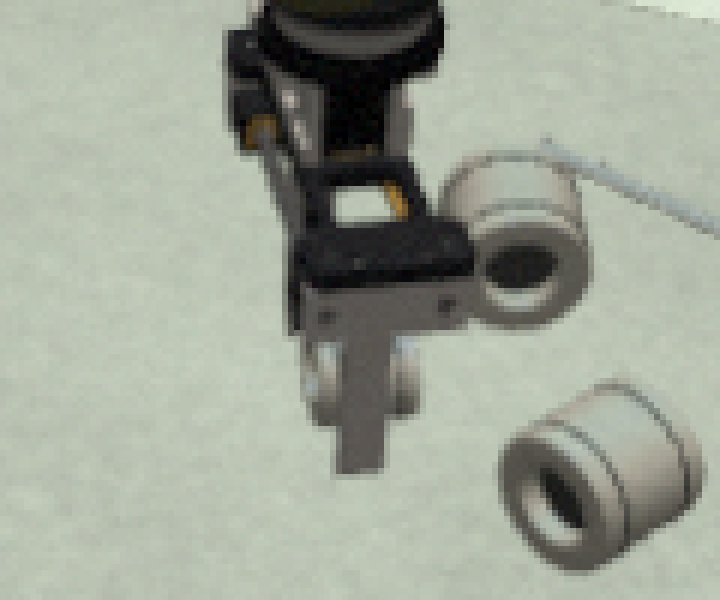

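```bash
python3 -m creep '[[[0,0,0],0,0.7],[[0,0,0],0,0.4],[[0,0,0],0,0.3],[[0,0,0],0,0.3],[[0,0,0],0,0.3],[[0,0,0],0,0.3],[[0,0,0],0,0.3]]' 30
python3 - <<'E'
from h import *
c=grab('wrist');o=c['o'];print(o['grip_width'],o['force'])
E
```

```text
time_s: 7.15
ee_pos: [0.53, 0.1657, -0.0103]
eef_rot: [3.141, -0.0, 0.843]
force: [0.6, 0.1, 0.2]
grip_width: 0.0476
0.047608305057330824 [0.60887286 0.07091662 0.19866221]
```

```bash
python3 -m creep '[[[0,0,-0.15],0,0.3],[[0,0,-0.3],0,0.3],[[0,0,-0.5],0,0.3],[[-0.2,0,-0.5],0,0.3],[[-0.5,0,-0.5],0,0.3],[[-0.8,0,-0.5],0,0.3],[[-1.1,0,-0.5],0,0.3],[[-1.3,0,-0.5],0,0.3],[[-1.4,0,-0.5],0,0.3],[[-1.4,0,-0.5],0,0.3]]'
python3 - <<'E'
from h import *
c=grab('wrist','w6.png');o=c['o'];print(o['grip_width'],o['force'])
S=grab('scene');cv2.imwrite('pics/sc3.png',np.clip(cv2.resize(S['img'][130:230,230:350,::-1],(720,600),interpolation=3)*1.5,0,255).astype(np.uint8))
S=grab('side');cv2.imwrite('pics/sd3.png',np.clip(cv2.resize(S['img'][220:320,240:360,::-1],(720,600),interpolation=3)*1.5,0,255).astype(np.uint8))
E
```

```text
time_s: 8.2
ee_pos: [0.4832, 0.1131, 0.0148]
eef_rot: [3.142, -0.0, 0.842]
force: [0.4, -0.4, -2.2]
grip_width: 0.0479
0.047934854034469176 [ 0.42394207 -0.44597552 -2.15445561]
```

View pics/sc3.png

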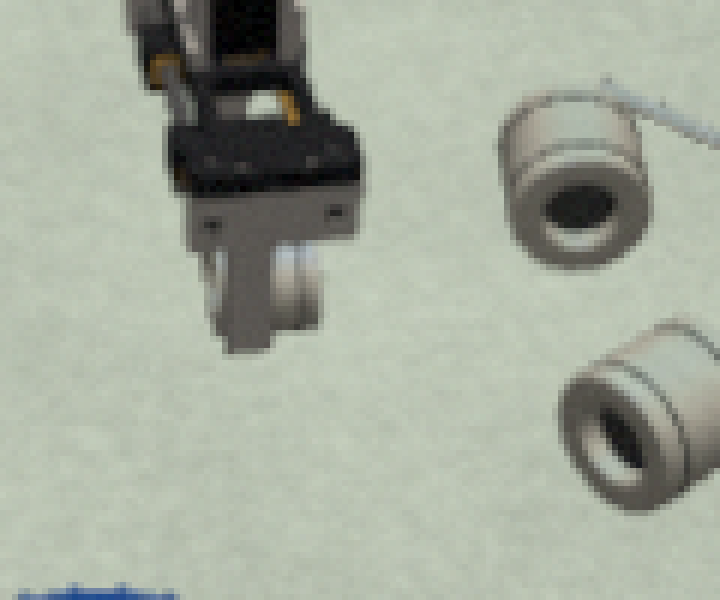

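View pics/sd3.png

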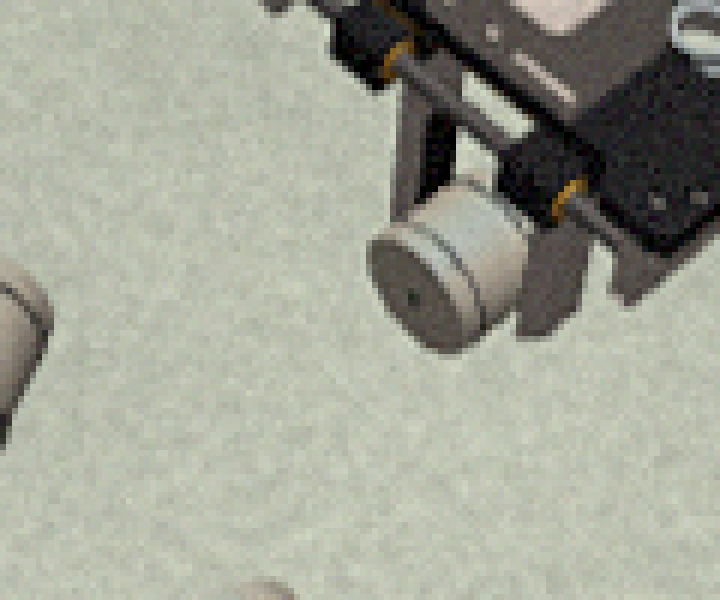

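View pics/w6.png

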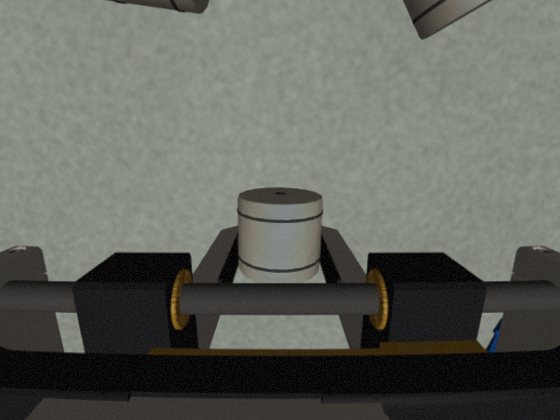

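```bash
python3 -m creep '[[[0,0,0],0,0.3],[[0,0,0],0,0.3],[[0,0,0],0,0.3]]' 6; python3 -m creep '[[[0,0,0],0,0.3],[[0,0,0],0,0.3],[[0,0,0],0,0.3]]' 4.5;  python3 - <<'E'
from h import *
c=grab('wrist','w7.png');o=c['o'];print(o['grip_width'],o['force'])
E
```

```text
time_s: 8.65
ee_pos: [0.4834, 0.1136, 0.0146]
eef_rot: [-3.142, 0.0, 0.843]
force: [-0.3, -0.4, -2.2]
grip_width: 0.0487
time_s: 8.95
ee_pos: [0.4833, 0.1135, 0.0146]
eef_rot: [-3.142, 0.0, 0.843]
force: [0.0, 1.1, -3.2]
grip_width: 0.0487
0.04865122147902825 [ 0.02240905  1.11146215 -3.24956078]
```

View pics/w7.png

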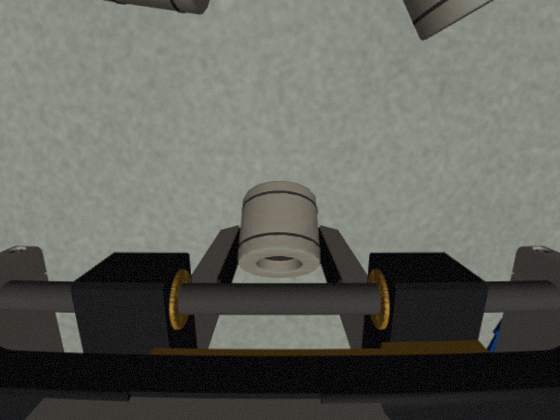

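```bash
python3 -m creep '[[[0,0,0],0,0.3],[[0,0,0],0,0.3],[[0,0,0],0,0.3],[[0,0,0],0,0.3],[[0,0,0],0,0.3],[[0,0,0],0,0.3]]';  python3 - <<'E'
from h import *
c=grab('wrist','w8.png');o=c['o'];print(o['grip_width'],o['force'])
S=grab('side');cv2.imwrite('pics/sd4.png',np.clip(cv2.resize(S['img'][220:320,240:360,::-1],(720,600),interpolation=3)*1.5,0,255).astype(np.uint8))
E
```

```text
time_s: 9.6
ee_pos: [0.4833, 0.1135, 0.0147]
eef_rot: [3.142, -0.0, 0.843]
force: [-0.0, -0.5, -1.5]
grip_width: 0.0489
0.048875087940313616 [-0.00272962 -0.46395024 -1.46631119]
```

View pics/w8.png

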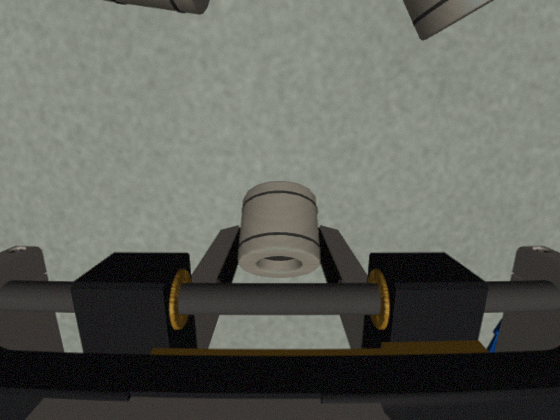

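View pics/sd4.png

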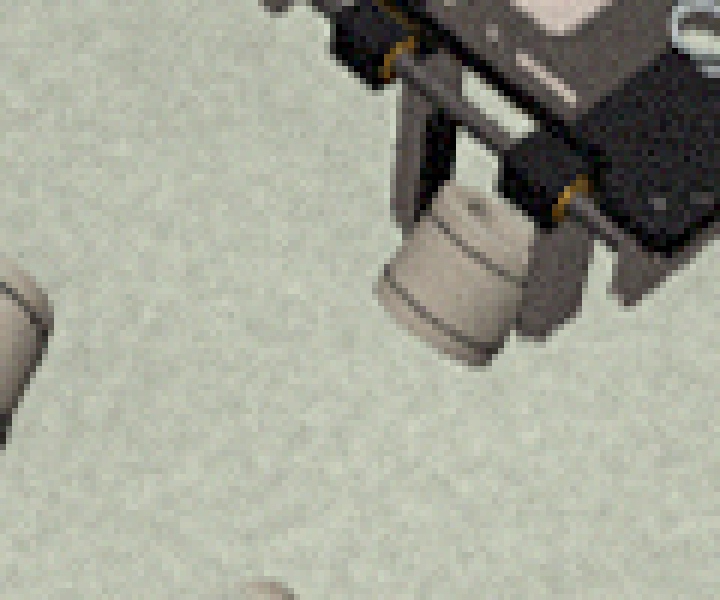

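```bash
python3 -m creep '[[[0,0,0],0,0.3],[[0,0,0],0,0.3],[[0,0,0],0,0.3],[[0,0,0],0,0.3]]' 3.5;  python3 - <<'E'
from h import *
c=grab('wrist','w9.png');o=c['o'];print(o['grip_width'],o['force'])
S=grab('side');cv2.imwrite('pics/sd5.png',np.clip(cv2.resize(S['img'][220:320,240:360,::-1],(720,600),interpolation=3)*1.5,0,255).astype(np.uint8))
E
```

```text
time_s: 10.1
ee_pos: [0.4834, 0.1135, 0.0147]
eef_rot: [3.142, -0.0, 0.843]
force: [-0.8, 0.1, -1.1]
grip_width: 0.0481
0.04810776436213787 [-0.83089469  0.07597159 -1.06426013]
```

View pics/sd5.png

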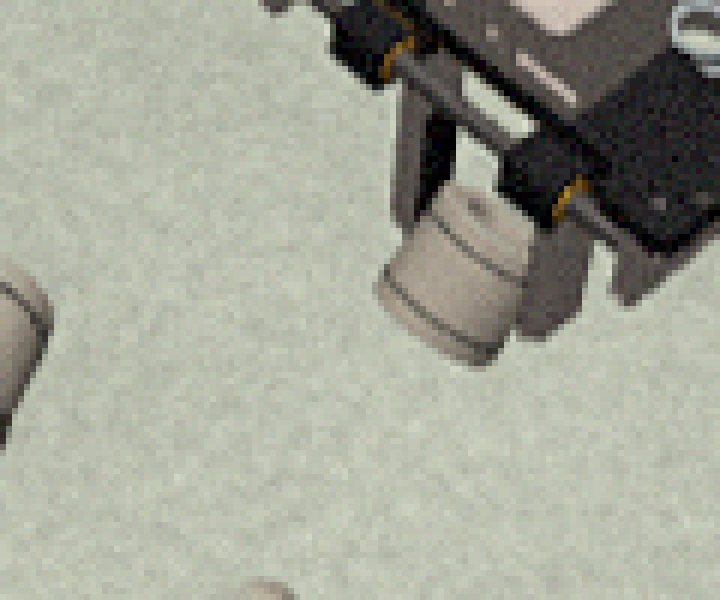

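```bash
cat >> h.py <<'E'
def tilt(c,u,v0,v1):
    uv=[(uu,v) for v in range(v0,v1) for uu in (u-1,u,u+1)];P=deproj(c,uv);q=P.mean(0);d=np.linalg.svd(P-q)[2][0]
    if d[2]<0:d=-d
    print('theta',np.degrees(np.arcsin(d[2])).round(1),'az',np.degrees(np.arctan2(d[1],d[0])).round(1),P[0].round(4),P[-1].round(4))
E
python3 - <<'E'
from h import *
c=grab('wrist','w10.png');o=c['o'];tilt(c,279,188,232);print(o['force'])
uv,P=cloud(c,240,180,320,280);
for v in range(180,282,6): print(v,deproj(c,[(279,v)])[0].round(4))
E
```

```text
theta 85.4 az 47.6 [0.5065 0.1412 0.0451] [0.4944 0.1259 0.0644]
[ 0.96759773 -0.95923001 -2.07930711]
180 [0.5056 0.1394 0.0006]
186 [0.5074 0.1414 0.0427]
192 [0.5056 0.1393 0.0467]
198 [0.5036 0.1371 0.0496]
204 [0.5019 0.1351 0.0531]
210 [0.5    0.133  0.0555]
216 [0.498  0.1308 0.057 ]
222 [0.4964 0.129  0.0602]
228 [0.495  0.1274 0.0641]
234 [0.4934 0.1256 0.0667]
240 [0.4915 0.1234 0.0678]
246 [0.49   0.1218 0.0706]
252 [0.4875 0.119  0.0694]
258 [0.4773 0.1076 0.0421]
264 [0.4743 0.1043 0.0412]
270 [0.473  0.1027 0.0454]
276 [0.4689 0.0982 0.0413]
```

```bash
python3 -m creep '[[[0,0,0.05],0,0.3],[[0,0,0.1],0,0.3],[[0,0,0.13],0,0.3],[[0,0,0.15],0,0.3],[[0,0,0.17],0,0.3],[[0,0,0.17],0,0.3]]';  python3 - <<'E'
from h import *
c=grab('wrist','w11.png');o=c['o'];print(o['force'],o['ee_pos'])
for v in (192,198,222,228,240,246): print(v,deproj(c,[(279,v)])[0].round(4))
for i in range(5): print(grab('wrist')['o']['force'].round(1))
E
```

```text
time_s: 10.85
ee_pos: [0.4838, 0.1135, 0.0065]
eef_rot: [3.141, -0.001, 0.843]
force: [-1.1, -0.7, 4.2]
grip_width: 0.0488
[-1.07975668 -0.6693218   4.19775608] [0.48378703 0.11354734 0.00654722]
192 [0.506  0.1394 0.0392]
198 [0.5042 0.1373 0.0423]
222 [0.497  0.1292 0.0529]
228 [0.4952 0.1272 0.055 ]
240 [0.4919 0.1236 0.0599]
246 [0.4902 0.1217 0.0618]
[-0.4 -0.8  4.8]
[-0.4 -0.4  3.9]
[-0.2 -0.2  5.9]
[-1.  -0.2  5.5]
[-0.5 -0.4  5.5]
```

```bash
python3 -m creep '[[[0.06,0,0],0,0.3],[[0.12,0,0],0,0.3],[[0.19,0,0],0,0.3],[[0.26,0,0.01],0,0.3],[[0.33,0,0.02],0,0.3],[[0.33,0,0.02],0,0.3]]';  python3 - <<'E'
from h import *
c=grab('wrist','w12.png');o=c['o'];print(o['force'],o['ee_pos'])
S=grab('side');cv2.imwrite('pics/sd6.png',np.clip(cv2.resize(S['img'][220:320,240:360,::-1],(720,600),interpolation=3)*1.5,0,255).astype(np.uint8))
E
```

```text
time_s: 11.75
ee_pos: [0.4943, 0.1261, 0.0048]
eef_rot: [-3.141, 0.0, 0.843]
force: [-0.3, 0.8, -0.2]
grip_width: 0.0483
[-0.25645079  0.7513496  -0.23941373] [0.49433903 0.12610312 0.00480617]
```

View pics/w12.png

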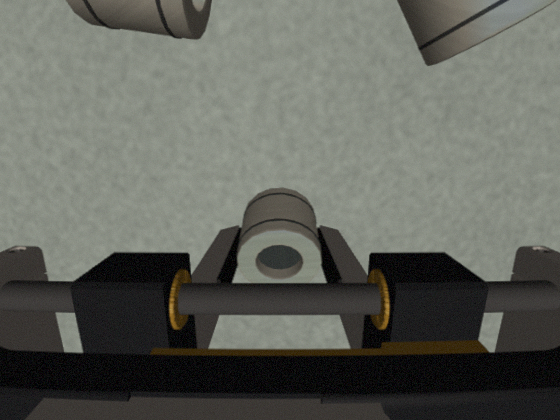

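View pics/sd6.png

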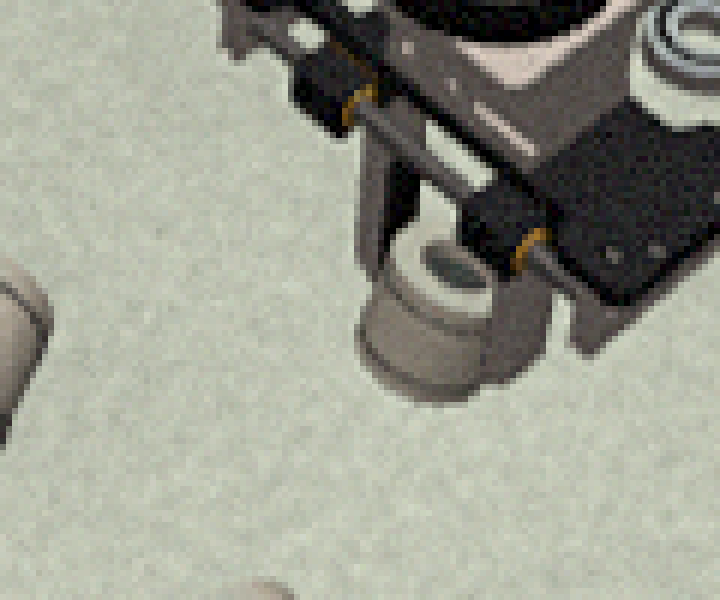

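```bash
python3 -m creep '[[[0.07,0,0.02],0,0.3],[[0.14,0,0.05],0,0.3],[[0.2,0,0.09],0,0.3],[[0.26,0,0.13],0,0.3],[[0.28,0,0.15],0,0.3],[[0.28,0,0.15],0,0.3]]';  python3 - <<'E'
from h import *
c=grab('wrist','w13.png');o=c['o'];print(o['force'],o['ee_pos'])
S=grab('side');cv2.imwrite('pics/sd7.png',np.clip(cv2.resize(S['img'][220:320,240:360,::-1],(720,600),interpolation=3)*1.5,0,255).astype(np.uint8))
E
```

```text
time_s: 12.45
ee_pos: [0.5038, 0.1364, -0.0024]
eef_rot: [3.142, -0.0, 0.843]
force: [0.4, 0.3, -0.9]
grip_width: 0.0486
[ 0.43076101  0.33620759 -0.91642463] [ 0.50378695  0.13636622 -0.0024186 ]
```

View pics/w13.png

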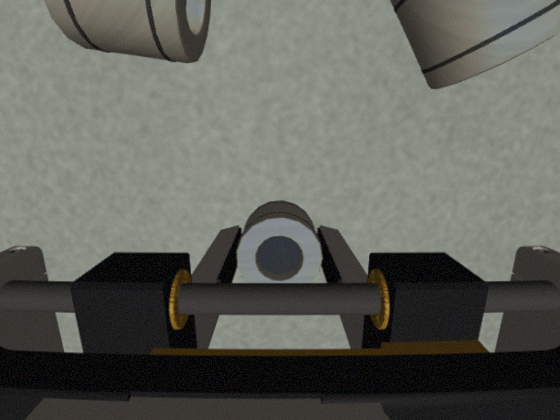

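View pics/sd7.png

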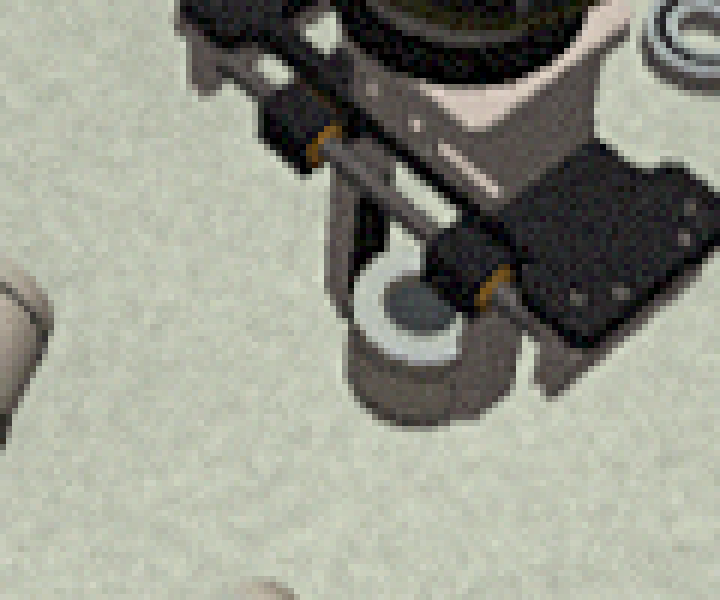

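```bash
python3 -m creep '[[[0,0,0.03],0,0.3],[[0,0,0.05],0,0.3],[[0,0,0.06],0,0.3],[[0,0,0.06],0,0.3],[[0,0,0.06],0,0.53],[[0,0,0.06],0,0.56],[[0,0,0.06],0,0.7],[[0,0,0.06],0,1],[[0,0,0.06],0,1],[[0,0,0.06],0,1],[[0,0,0.06],0,1],[[0,0,0.06],0,1]]';  python3 - <<'E'
from h import *
c=grab('wrist','w14.png');o=c['o'];print(o['force'],o['ee_pos'],o['grip_width'])
h=c['img'].astype(int)
uv,P=cloud(c,235,190,330,290);ok=(P[:,2]>.038)&(P[:,2]<.052);Q=P[ok];print(ok.sum(),cv2.minAreaRect(Q[:,:2].astype(np.float32)))
A=np.c_[Q[:,:2],np.ones(len(Q))];k=np.linalg.lstsq(A,Q[:,2],rcond=None)[0];print(k,Q[:,2].mean())
S=grab('side');cv2.imwrite('pics/sd8.png',np.clip(cv2.resize(S['img'][220:320,240:360,::-1],(720,600),interpolation=3)*1.5,0,255).astype(np.uint8))
E
```

```text
time_s: 13.75
ee_pos: [0.5036, 0.1362, -0.0054]
eef_rot: [-3.142, -0.0, 0.843]
force: [0.0, -0.2, 0.2]
grip_width: 0.0935
[ 0.02136415 -0.17602521  0.19863054] [ 0.50364244  0.13624567 -0.00535223] 0.09348983686829773
3487 ((0.5064371824264526, 0.1404908299446106), (0.03820466995239258, 0.046727463603019714), 51.27121353149414)
[0.00472274 0.00628501 0.04068884] 0.04396941099682406
```

View pics/w14.png

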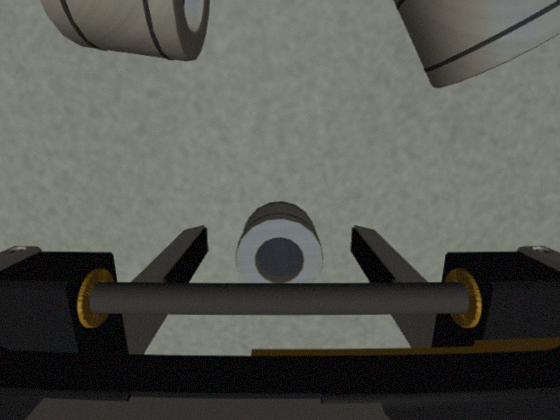

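View pics/sd8.png

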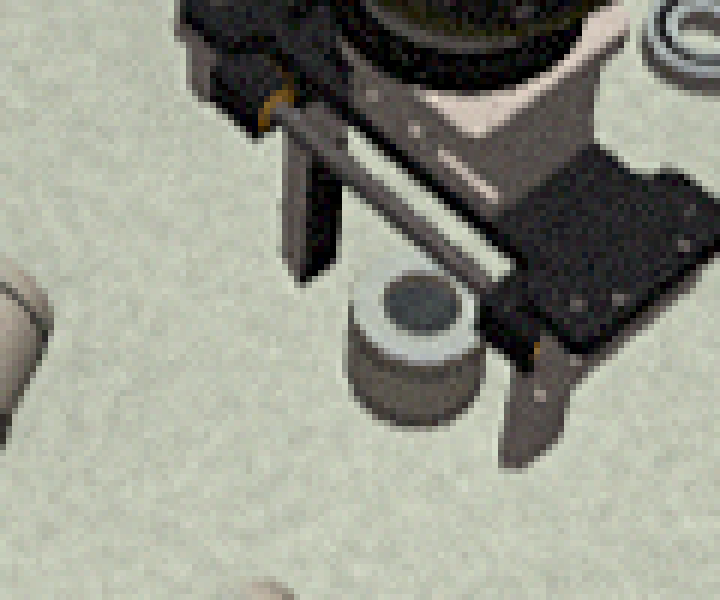

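Run:
```python
from h import *
c=grab('wrist');print(plane(c,[(279.5,259)],.044));D=grab('side');p=plane(D,[(310.2,270.4)],.044);print(p)
uv,P=cloud(D,295,260,325,285);ok=(P[:,2]>.039)&(P[:,2]<.05);r=cv2.minEnclosingCircle(P[ok][:,:2].astype(np.float32));print(r)
shift([p[0,0],p[0,1],-.014])
```

```text
[[0.50383543 0.13688252 0.044     ]]
[[0.5018087  0.13825592 0.044     ]]
((0.5045768618583679, 0.13785609602928162), 0.024454593658447266)
yaw 48.27966664330262 shift [ 0.006 -0.054  0.173]
```

```bash
python3 -m creep '[[[0.01,0,0.06],0,1],[[0.01,0,0.06],0,0.7],[[0.01,0,0.06],0,0.5],[[0.01,0,0.06],0,0.3],[[0.01,0,0.06],0,0.3],[[0.01,0,0.06],0,0.3],[[0.01,0,0.06],0,0.3],[[0.01,0,0.06],0,0.3],[[0.01,0,0.06],0,0.3]]' 35; python3 -m creep '[[[0,0,-0.3],0,0.3],[[0,0,-0.8],0,0.3],[[0,0,-1.5],0,0.3],[[0,0,-2.2],0,0.3],[[0,0,-2.6],0,0.3],[[0,0,-2.6],0,0.3],[[0,0,-2.6],0,0.3]]'
python3 - <<'E'
from h import *
c=grab('wrist','w15.png')
for n,b in [('wrist',(235,190,330,285))]:
    uv,P=cloud(c,*b);zt=np.median(P[(P[:,2]>.1)&(P[:,2]<.2)][:,2]);ok=abs(P[:,2]-zt)<.004;Q=P[ok];k=np.linalg.lstsq(np.c_[Q[:,:2],np.ones(len(Q))],Q[:,2],rcond=None)[0];print(zt,ok.sum(),k,Q.mean(0))
shift([.598,-.119,.13])
E
```

```text
time_s: 14.85
ee_pos: [0.504, 0.1366, -0.0083]
eef_rot: [3.142, -0.0, 0.843]
force: [0.6, 0.0, 0.1]
grip_width: 0.0479
time_s: 15.55
ee_pos: [0.5035, 0.1365, 0.1206]
eef_rot: [-3.141, 0.001, 0.843]
force: [-0.6, 0.6, -3.2]
grip_width: 0.0478
0.17146806536674694 3435 [0.00578545 0.0087572  0.16875832] [0.50787409 0.14148564 0.17293562]
yaw 48.281036460908986 shift [-2.552  4.814 -0.201]
```

View pics/w15.png

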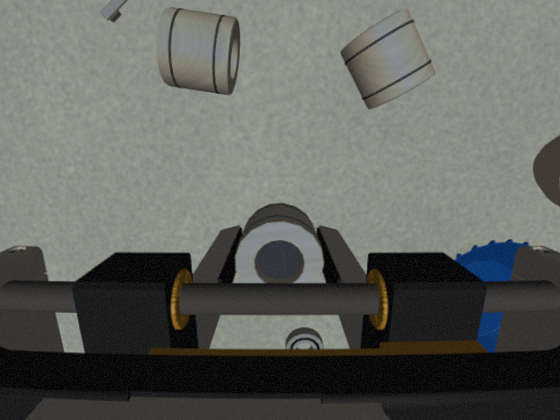

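```bash
python3 -m creep '[[[-0.2,0.4,0],0,0.3],[[-0.5,1.0,0],0,0.3],[[-0.9,1.7,0],0,0.3],[[-1.25,2.4,0],0,0.3],[[-1.6,3.1,0],0,0.3],[[-2.0,3.8,0],0,0.3],[[-2.25,4.3,0],0,0.3],[[-2.45,4.65,0],0,0.3],[[-2.55,4.81,0],0,0.3],[[-2.55,4.81,0],0,0.3],[[-2.55,4.81,0],0,0.3],[[-2.55,4.81,0],0,0.3]]'
python3 - <<'E'
from h import *
c=grab('wrist','w16.png')
uv,P=cloud(c,235,190,330,285);zt=np.median(P[(P[:,2]>.1)&(P[:,2]<.2)][:,2]);ok=abs(P[:,2]-zt)<.004;Q=P[ok];k=np.linalg.lstsq(np.c_[Q[:,:2],np.ones(len(Q))],Q[:,2],rcond=None)[0];print(zt,ok.sum(),k)
print(plane(c,[(279.5,259)],zt))
shift([.598,-.119,.1206]);grab('scene','sc9.png');D=grab('side','sd9.png')
for n in ['scene','side']:
    s=grab(n);h=cv2.cvtColor(s['img'],cv2.COLOR_RGB2HSV);m=((h[...,0]>105)&(h[...,0]<130)&(h[...,1]>150)).astype(np.uint8);k,l,st,ce=cv2.connectedComponentsWithStats(m)
    for i in range(1,k):
        if st[i,4]>500:
            vv,uu=np.where(l==i);P=deproj(s,np.c_[uu,vv]);ok=(P[:,2]>.022)&(P[:,2]<.04)
            if ok.sum()>30: print(n,cv2.minEnclosingCircle(P[ok][:,:2].astype(np.float32)))
E
```

```text
time_s: 16.8
ee_pos: [0.5985, -0.1174, 0.1217]
eef_rot: [-3.141, -0.0, 0.844]
force: [0.1, -0.4, -2.4]
grip_width: 0.0478
0.17236264908787627 3443 [0.00553306 0.01101364 0.17187254]
[[ 0.59907494 -0.11635353  0.17236265]]
yaw 48.34933749373816 shift [-0.029  0.011  0.024]
scene ((0.5990718007087708, -0.12178977578878403), 0.0872979611158371)
side ((0.5971060991287231, -0.11823045462369919), 0.08695948123931885)
```

View pics/sc9.png

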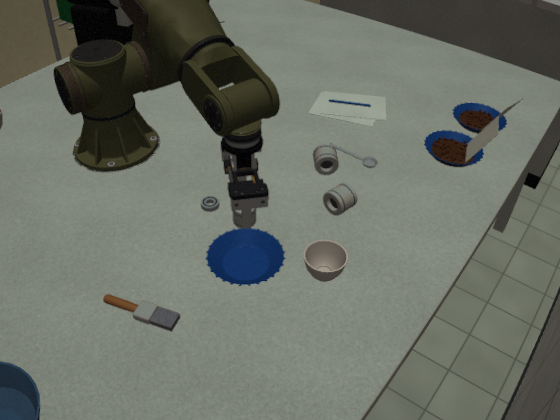

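View pics/sd9.png

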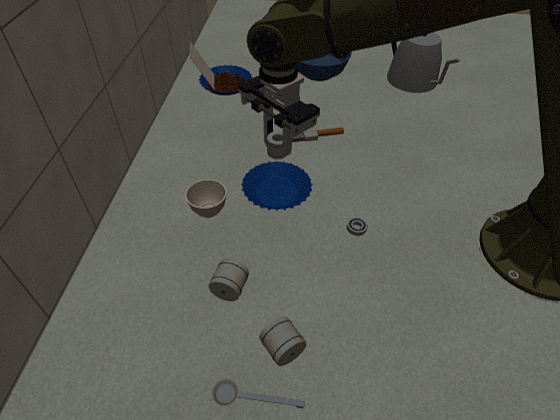

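```bash
python3 -m creep '[[[-0.03,0.02,0],0,0.3],[[-0.03,0.02,0],0,0.3],[[-0.03,0.02,0],0,0.3],[[-0.03,0.02,0],0,0.3],[[-0.03,0.02,0],0,0.3],[[-0.03,0.02,0],0,0.3],[[-0.03,0.02,0],0,0.3],[[-0.03,0.02,0],0,0.3]]'
python3 - <<'E'
from h import *
o=telemetry.get_obs();print(abs(o['joint_vel']).max(),o['grip_width']);ctrl.hand_in()
E
```

```text
time_s: 17.85
ee_pos: [0.5984, -0.1204, 0.1216]
eef_rot: [-3.142, 0.0, 0.843]
force: [-0.3, -0.3, -1.4]
grip_width: 0.0476
0.0017173925108973634 0.04758428348351101
the job is handed in; nothing more can be done
```

The smallest cap is held still over the middle of the blue tray with its bore facing up, and the job is handed in at about 18 s.

**How it was done:** The arm can't tilt, so I gripped the cap near its bore end and loosened the grip until the closed end sagged. I then rolled it upright against the table, regripped it square at 35 N, lifted it and carried it across.

**Last checks:**
- **Position:** the gripper is about 1–3 mm from the tray centre I measured.
- **Height and angle:** the cap spans roughly 13 to 17 cm above the table, and its bore face is level to within about 1°.
- **Hold:** the grip width is 47.6 mm and the arm is at rest.
- **Other items:** the tray measured in the same place as before, within the spread of the measurements. The bowl, bearing, brush and spoon look unmoved in the pictures.

**What disagreed:**
- **Finger offset:** the fingertips sit about 19 mm behind the reported tool point, not 19 mm ahead of it as stated. My first closing therefore only squeezed the top of the cap, with about 10 N of upward force. I opened, went lower and gripped again.
- **Sag:** gravity alone only turned the cap to about 47°, so the table finished the turn.

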